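Set the photometer's filter wheel and take a reading

TASK

On the bench photometer, push the upright tab of the filter wheel round, either way, with your fingertips until it points squarely at the three-dot mark; only push it from the side, never take it between the fingers. Then press the round read button on the same instrument all the way down and let it come up again, leaving the tab at the three dots. Do not lift or shove the photometer, and leave the vial, beaker and stoppers beside it standing where they are.

Things in the scene. Friction and masses are not known exactly. Their poses are not given: they have to be found in the camera images.
- photometer: White box-shaped bench photometer, 240 (x) by 340 (y) by 50 mm high, 3 kg, standing loose on the bench; origin under its centre, z up; the flat white deck is its top, at 50 mm. On the deck: the filter wheel (axis at x 0, y +50 mm), the read button (x -55, y -120 mm) and a grey sample chamber 75 x 62 mm by 28 mm high (centre x +65, y -125 mm).
- wheel (a joint): Turn of the filter wheel about its vertical axis, rad, growing counter-clockwise seen from above; 0 or any whole turn = tab exactly at the three-dot mark. It turns endlessly both ways, has no clicks, stays where it is left and needs about 1.5 N at the tab.
- wheel_axis (a point): Centre of the filter wheel's upper face, on its axis, 62 mm above the bench. The wheel is a plain aluminium disc, 84 mm across and 8 mm thick, 4 mm above the deck, and carries one tab.
- tab_middle (a point): Centre of the top of the tab, 94 mm above the bench, 65 mm from the wheel's axis. The tab is an upright aluminium fin, 26 mm long along the radius (52 to 78 mm from the axis), 10 mm thick, standing from 54 to 94 mm above the bench; this point's x axis points outward along the radius, z up.
- tab_outer (a point): Point on the deck (50 mm above the bench) beneath the middle of the tab's outer end, 78 mm from the wheel's axis.
- three_dot_stop (a point): Point fixed on the deck in front of the three dots, 78 mm from the wheel's axis: where tab_outer has to come. Five groups of flat black dots (10 mm wide, 3 mm high) lie round the wheel 87 to 111 mm from its axis, 72 degrees apart: one to five dots, increasing clockwise seen from above; the three are one row across the radius.
- read_button (a joint): Travel of the read button, m: 0 up, 0.006 fully down; a spring lifts it; fully down takes 5 N.
- read_button_top (a point): Centre of the top face of the read button, a black round cap 28 mm across in a low grey housing; moves straight down when pressed.
- vial: Amber vial with white cap, 28 mm wide, 65 mm high, standing loose beside the photometer; origin under its centre.
- beaker: Small clear glass beaker, 60 mm wide, 70 mm high, standing loose on the other side; origin under its centre.
- stopper_a: Clear stopper, 29 mm wide, 38 mm high, standing head down in front of the photometer; origin under its centre.
- stopper_b: A second stopper just like stopper_a.

How it is judged:
On the way, in this order (a step that is already met when the one before it is completed fails the run):
1. the tab rests at the three-dot mark, within 8 mm, button not yet pressed (horizontal distance between tab_outer and three_dot_stop below 0.008 m and velocity of joint wheel between -0.08 and 0.08 rad/s and value of joint read_button below 0.002 m), for 0.3 s.
2. the read button is pressed down with the tab at the three-dot mark (value of joint read_button above 0.0045 m and horizontal distance between tab_outer and three_dot_stop below 0.008 m), for 0.1 s.
At the end, for the whole second after the job is handed in: The tab rests within 8 mm (about 6 degrees) of the three-dot mark, the read button has been pressed after that and is up again, and the photometer and the things beside it are within 20 mm of where they stood (horizontal distance between tab_outer and three_dot_stop below 0.008 m and velocity of joint wheel between -0.05 and 0.05 rad/s and value of joint read_button below 0.002 m and distance of each of photometer, vial, beaker, stopper_a, stopper_b from where it was at the start of the episode below 0.02 m and linear speed of photometer below 0.02 m/s); the robot touches nothing.
It fails at once if the tab is taken between the fingers (z of the grasp point in the frame of tab_middle between -0.04 and 0.014 m and y of the grasp point in the frame of tab_middle between -0.005 and 0.005 m and x of the grasp point in the frame of tab_middle between -0.018 and 0.018 m).
It fails at once if the read button is pressed while the tab is away from the three-dot mark (value of joint read_button above 0.004 m and horizontal distance between tab_outer and three_dot_stop above 0.01 m).
It fails at once if the photometer is lifted, tipped or shoved more than 20 mm (distance of photometer from where it was at the start of the episode above 0.02 m or distance of three_dot_stop from where it was at the start of the episode above 0.025 m or angle between photometer's own z axis and vertical above 0.08 rad).
It fails at once if a vial, beaker or stopper is moved, lifted or knocked over (distance of any of vial, beaker, stopper_a, stopper_b from where it was at the start of the episode above 0.02 m or angle between any of vial, beaker, stopper_a, stopper_b's own z axis and vertical above 0.4 rad).
It also fails if it takes over 48 s, if anything falls off the work surface, if the arm or the gripper's body presses on something with over 40 N, if the wrist force passes 120 N, or if a joint passes its speed limit or range.

ROBOT

A 6-joint arm with a two-finger parallel gripper is mounted at the origin on the work surface. World frame = base frame: x ahead of the robot, y to its left, z up, the work surface at z = 0. Lengths are in m, angles in rad, forces in N, time in s.
With the tool pointing down it reaches from about 0.35 to 0.925 m from the base axis. Payload 6.4 kg.
Tool frame: the origin (TCP) lies on the centre line of the jaws, within the pads' length; the fingertips stand 11 mm ahead of it and the grasp point (between the pads) lies 8 mm behind it; z points along the fingers, y is the direction in which the jaws open and shut (so a half turn about z gives the same grasp; the last joint's range is limited). The gripper opens to 94 mm and grips with 3 to 60 N. Pads are 16 mm wide; open, the fingers measure 119 mm over their backs; the gripper's body (75 mm by 177 mm) begins 78 mm behind the grasp point.
Start: joints at [0.999, 0.245, 1.558, -0, 1.339, -0.174], TCP at [0.252, 0.599, 0.216] pointing down, gripper open.
Joint ranges: [-3.13, 3.13], [-1.02, 2.26], [0.13, 2.54], [-0.95, 4.09], [0.21, 2.88], [-2.74, 2.74]. Speed limits (rad/s): [2.57, 2.57, 3.14, 3.14, 3.14, 3.14].

INTERFACE

Orientations are given as a rotation vector (axis times angle).
In Python, from station import bot gives the robot as it stands.
- The arm moves only by the shell command python3 -m inch 'ROWS' [OPENING] [FORCE]. ROWS is JSON, a list that holds one entry, the list of rows, each a list of 4 numbers: the shift along the tool's x, y, z in mm, then the turn about the tool's z in degrees. A call has 1 to 12 rows; each row is the pose to reach, as a shift and turn from the pose commanded when the call began, along the tool's axes at that moment; what a row does not reach only later rows make up. A row lasts 1/8 s, in which the tool goes at most 62.5 mm and 10.7 degrees, less where a joint would pass 70% of its speed; a pose out of reach is approached as far as the arm can. A call with a gripper value outside its range is refused whole. OPENING is the closure, from -1 (fully open) to 1 (shut), set as the call begins (- or left out, the last holds). The fingers move at their own pace and stop on an object; FORCE is the grip in N (left out, the last holds). Time passes only in rows, so rows that repeat a pose let the fingers close. It gives the time, the measured TCP pose, the force and the opening at its end, in the units of the state.
- bot.get_state(): the state, without advancing time (a new reading comes with each control period).
- bot.read_camera(name): name is "side" or "top"; returns a dict with "img" (420x560x3 uint8, red, green, blue), "K" (3x3 intrinsics, pixels), "k1" (the pictures are not rectified: a ray, as slopes to the right and down, at radius r is drawn at 1 + k1 r^2 times it, then the intrinsics apply), "camera_from_world" (4x4, takes a point from world to camera coordinates). Camera axes: x right, y down, z forward; pixel columns grow to the right and rows downward; lengths in m; the calibration is good to about 2 mm. A picture is of the moment at which its call begins. There is no depth.
- bot.close_job(): hands the job in, once; it reports no verdict.
The state is a dict: "t": time; "joint_pos": joint angles; "joint_vel": joint speeds; "joint_torque": joint torques, N m; "eef_pos": TCP position; "orientation": TCP orientation; "ft_force": force on the tool from outside, world axes, zero at the start; "moment": the same for the moment, N m; "finger_gap": opening from 0.0 (shut) to 1.0 (fully open).
Only numpy, scipy, OpenCV 4.12 (cv2) and the standard library are available. Lean on these libraries where they do the work, as an engineer would, in place of code of your own. Each camera call takes 0.05 s, during which the arm holds its last target. There are 200 camera calls.

## Working session

There is one attempt and no reset: what is moved stays moved. The work goes in short steps, Python scripts to look and compute and a shell command to move; the robot and the scene stay as the last step left them, time stands still between calls to the robot, and variables do not carry over. Pictures are saved under pics/ and viewed, about 8 in all and at most 12, crops included, and the job is handed in when it is done.

```bash
mkdir -p pics && python3 - <<'E'
from station import bot
import cv2,numpy as np,pickle
s=bot.get_state();print(s['t'],s['eef_pos'],s['orientation'],s['finger_gap'],s['ft_force'])
for n in('top','side'):
    c=bot.read_camera(n);pickle.dump(c,open(f'{n}0.pkl','wb'))
    cv2.imwrite(f'pics/{n}0.png',cv2.resize(c['img'][:,:,::-1],(800,600),interpolation=cv2.INTER_CUBIC))
    print(n,c['K'].tolist(),c['k1'],np.round(c['camera_from_world'],3).tolist())
E
```

```text
0.0 [0.25149013 0.59873604 0.21535454] [-6.20675721e-01 -3.07897514e+00  2.81002105e-03] 1.0028187820450185 [ 0.08943212 -0.15031374 -0.05040946]
top [[478.00336432864, 0.0, 283.4144504782602], [0.0, 478.00336432864, 210.49593737959714], [0.0, 0.0, 1.0]] -0.05926825466883157 [[-0.016, -1.0, 0.013, 0.019], [-0.983, 0.014, -0.186, 0.55], [0.185, -0.015, -0.983, 0.916], [0.0, 0.0, 0.0, 1.0]]
side [[465.91458949179207, 0.0, 282.44131614014975], [0.0, 465.91458949179207, 207.185183627176], [0.0, 0.0, 1.0]] -0.05544655814744264 [[0.954, -0.301, -0.0, -0.508], [-0.219, -0.693, -0.687, 0.183], [0.207, 0.656, -0.726, 0.818], [0.0, 0.0, 0.0, 1.0]]
```

View pics/top0.png

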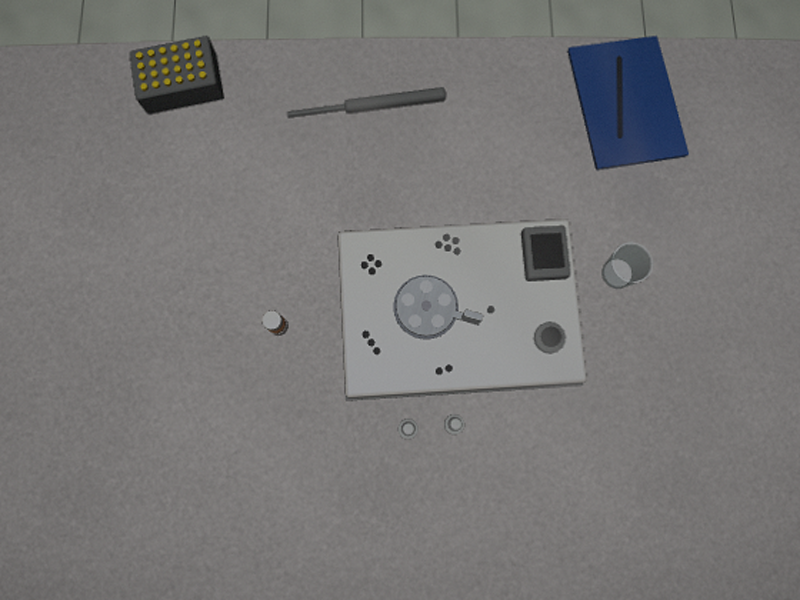

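View pics/side0.png

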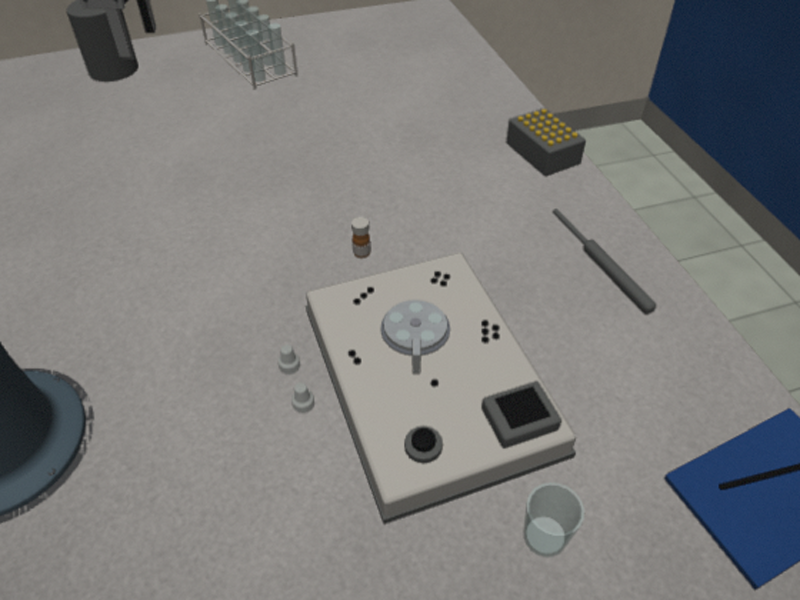

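The top view shows the deck corners at about (339,232), (568,221), (584,382) and (347,397). The wheel is at (426,306), the tab top at about (473,317), the three dots at (371,342) and the button at (550,337). The side view agrees with this. I'll now solve for positions from both views.

```bash
cat > h.py <<'E'
import cv2,numpy as np,pickle
from scipy.spatial.transform import Rotation as R
def w(c,px,z):
    "pixel in 800x600 picture -> world at height z"
    p=(np.array(px,float)+.5)*.7-.5
    u=cv2.undistortPoints(p.reshape(1,1,2),c['K'],np.array([c['k1'],0,0,0.])).ravel()
    T=c['camera_from_world'];Rm=T[:3,:3];o=-Rm.T@T[:3,3];d=Rm.T@np.r_[u,1]
    return o+d*(z-o[2])/d[2]
def proj(c,P):
    T=c['camera_from_world']
    q,_=cv2.projectPoints(np.array(P,float).reshape(-1,1,3),cv2.Rodrigues(T[:3,:3])[0],T[:3,3],c['K'],np.array([c['k1'],0,0,0.]))
    return (q.reshape(-1,2)+.5)/.7-.5
E
python3 - <<'E'
from h import *
t=pickle.load(open('top0.pkl','rb'));s=pickle.load(open('side0.pkl','rb'))
T=dict(cFL=((339,232),.05),cFR=((568,221),.05),cNR=((584,382),.05),cNL=((347,397),.05),wheel=((426,306),.062),tabtop=((474,317),.094),three=((371,342.5),.05),one=((491,310),.05),button=((550,336),.06),vial=((271,320),.065),sa=((408,429),.0),sb=((455,424),.0))
S=dict(cFL=((461,254),.05),cFR=((574,439),.05),cNR=((384,513),.0),cNL=((307,292),.05),wheel=((416,322),.062),three=((364,296),.05),one=((434,382.5),.05),button=((424,439),.06),vial=((361,224),.065))
for k in T: print(k,w(t,*T[k])[:2].round(4), w(s,*S[k])[:2].round(4) if k in S else '')
C=np.array([w(t,*T[k])[:2] for k in('cFL','cFR','cNR','cNL')])
print('size',np.linalg.norm(np.diff(C,axis=0),axis=1),'ctr',C.mean(0))
# rigid fit: corners, wheel, dots, button
a=lambda deg:np.r_[0,.05]+.099*np.r_[np.cos(np.radians(deg)),np.sin(np.radians(deg))]
x=C.mean(0);yax=(C[0]+C[3]-C[1]-C[2]);yaw=np.arctan2(yax[1],yax[0])-np.pi/2
print('yaw deg',np.degrees(yaw))
M=np.array([[np.cos(yaw),-np.sin(yaw)],[np.sin(yaw),np.cos(yaw)]])
for n,p in dict(wheel=(0,.05),button=(-.055,-.12)).items(): print(n,x+M@p)
W=x+M@np.r_[0,.05]
for n in('three','one','tabtop'):
    d=w(t,*T[n])[:2]-W;print(n,'r',np.linalg.norm(d),'ang',np.degrees(np.arctan2(d[1],d[0])))
b=bot=None
from station import bot
st=bot.get_state();print(R.from_rotvec(st['orientation']).as_matrix().round(3))
g=np.vstack([t['img'][110:310,220:420]]);big=cv2.resize(g[:,:,::-1],(600,600),interpolation=cv2.INTER_CUBIC)
cv2.imwrite('pics/crop0.png',big)
E
```

```text
cFL [0.6535 0.105 ] [0.6517 0.0982]
cFR [ 0.6663 -0.2289] [ 0.6649 -0.2343]
cNR [ 0.4319 -0.2372] [ 0.4355 -0.2315]
cNL [0.4167 0.0936] [0.4192 0.0902]
wheel [ 0.5409 -0.0179] [ 0.5434 -0.0182]
tabtop [ 0.5191 -0.0808] 
three [0.4921 0.0598] [0.4931 0.0588]
one [ 0.536  -0.1105] [ 0.5369 -0.1092]
button [ 0.4962 -0.1905] [ 0.4973 -0.1871]
vial [0.5236 0.1979] [0.5248 0.191 ]
sa [0.3719 0.0092] 
sb [ 0.3778 -0.059 ] 
size [0.33408273 0.23450429 0.33114003] ctr [ 0.54209309 -0.06689592]
yaw deg 2.4097385792101615
wheel [ 0.53999082 -0.01694014]
button [ 0.49218719 -0.18910231]
three r 0.09046771697978434 ang 121.95151020397708
one r 0.09369438792518665 ang -92.46675043846501
tabtop r 0.06723697830041676 ang -108.11206264862237
[[-0.922  0.387 -0.001]
 [ 0.387  0.922 -0.001]
 [ 0.    -0.002 -1.   ]]
```

View pics/crop0.png

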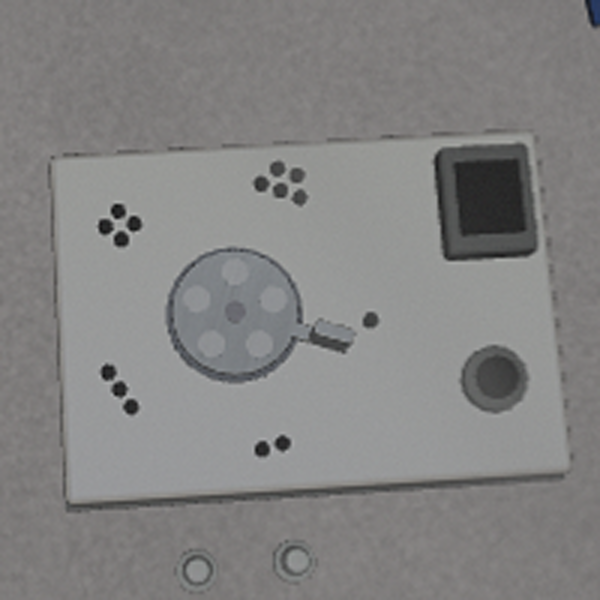

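```bash
cat >> h.py <<'E'
def fit(c,G):
    "G: {dots:(800-scale px)} -> wheel axis xy, three-dot angle deg"
    from scipy.optimize import least_squares
    k=list(G);P=np.array([w(c,G[i],.05)[:2] for i in k]);n=np.array(k)
    f=lambda v:(v[:2]+.099*np.c_[np.cos(v[2]-(n-3)*np.radians(72)),np.sin(v[2]-(n-3)*np.radians(72))]-P).ravel()
    r=least_squares(f,[.54,-.017,2.1]);return r.x[:2],np.degrees(r.x[2]),(r.fun*1e3).round(1)
E
cat > plan.py <<'E'
from h import *
from station import bot
W=np.array([.5420,-.0178]);RAD=.065
def rows(phis,off=.013,z=.079,rad=RAD,cmd=None):
    "rows for the pusher riding the ccw (off>0) face of a tab at angle phi"
    st=bot.get_state();p=np.array(st['eef_pos']);M=R.from_rotvec(st['orientation']).as_matrix()
    for ph in phis:
        a=np.radians(ph);e=np.r_[np.cos(a),np.sin(a),0];n=np.r_[-np.sin(a),np.cos(a),0]
        q=np.r_[W,z]+rad*e+off*n;q[2]=z
        y=-e;ang=np.degrees(np.arctan2(y@M[:,0],y@M[:,1]))  # turn bringing tool y to y
        print(ph,(M.T@(q-p)*1e3).round(0).tolist(),round(-ang),'q',q.round(3))
E
python3 - <<'E'
from h import *
from plan import rows
t=pickle.load(open('top0.pkl','rb'));s=pickle.load(open('side0.pkl','rb'))
cr=lambda x,y:((220+x/3)/.7,(110+y/3)/.7)
print(fit(t,{4:cr(119.5,226),3:cr(120,389),2:cr(272,446),1:cr(371,320),5:cr(280,183)}))
print(fit(s,{4:(440,279),3:(364,296),2:(354,357),1:(434,382.5),5:(490,331)}))
for p in ((336,330),(335,335)):
  d=w(t,cr(*p),.094)[:2]-[.542,-.0178];print(np.hypot(*d),np.degrees(np.arctan2(d[1],d[0])))
rows([-109],off=.030,z=.215);rows([-109],off=.030)
E
```

```text
(array([ 0.54375721, -0.01709426]), np.float64(122.9762776900805), array([ 2. ,  1.1, -2.4,  6.7, -4.6, -1.4,  1.9, -5.4,  3.1, -1. ]))
(array([ 0.54451192, -0.01708557]), np.float64(122.78660402125537), array([ 2.4,  1.1, -2.2,  7.3, -4. , -1.5,  2. , -6.7,  1.7, -0.2]))
0.06639951922441457 -106.81248943459151
0.06669645048496795 -109.67195692272428
-109 [-541.0, -519.0, 1.0] -4 q [ 0.549 -0.089  0.215]
-109 [-541.0, -519.0, 137.0] -4 q [ 0.549 -0.089  0.079]
```

```bash
python3 -m inch '[[[-541,-519,0,-4],[-541,-519,0,-4],[-541,-519,0,-4],[-541,-519,0,-4],[-541,-519,0,-4],[-541,-519,0,-4],[-541,-519,0,-4],[-541,-519,0,-4],[-541,-519,0,-4],[-541,-519,0,-4],[-541,-519,0,-4],[-541,-519,0,-4]]]' 1 20 && python3 -m inch '[[[0,0,0,0],[0,0,0,0],[0,0,0,0],[0,0,40,0],[0,0,60,0],[0,0,60,0]]]' && python3 - <<'E'
from plan import *
rows([-109],off=.030)
for n in('top','side'):
    c=bot.read_camera(n);pickle.dump(c,open(f'{n}1.pkl','wb'))
    t=c['img'][110:310,220:420] if n=='top' else c['img'][150:350,200:400]
    cv2.imwrite(f'pics/{n}1.png',cv2.resize(t[:,:,::-1],(390,390),interpolation=cv2.INTER_CUBIC))
cv2.imwrite('pics/both1.png',np.hstack([cv2.imread('pics/top1.png'),cv2.imread('pics/side1.png')]))
E
```

```text
t: 1.6
eef_pos: [0.5498, -0.0908, 0.2161]
orientation: [-0.514, -3.099, -0.0]
ft_force: [1.2, 0.3, 0.7]
finger_gap: 0.004
t: 2.35
eef_pos: [0.5481, -0.0871, 0.1548]
orientation: [-0.509, -3.096, -0.001]
ft_force: [0.1, 0.1, -1.0]
finger_gap: 0.006
-109 [-2.0, -1.0, 76.0] 0 q [ 0.549 -0.089  0.079]
```

View pics/both1.png

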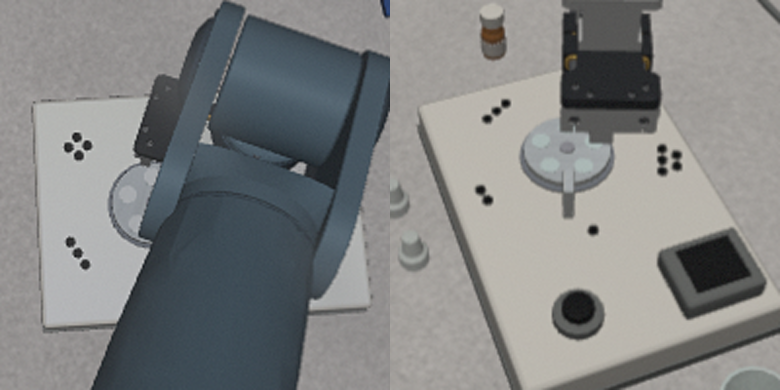

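```bash
python3 - <<'E'
from h import *
s=pickle.load(open('side1.pkl','rb'))
for P in [(.548,-.087,.144),(.548,-.087,.215),(.548,-.087,.25)]:
    q=(proj(s,P)[0]+.5)*.7-.5; print(P,((q-[200,150])*1.95+[390,0]).round())
E
```

```text
(0.548, -0.087, 0.144) [599. 140.]
(0.548, -0.087, 0.215) [603.  80.]
(0.548, -0.087, 0.25) [605.  48.]
```

The top view is blocked by the arm. In the side view the tab is untouched, and the closed fingertips sit where the projection predicts, about (599,140). I'll descend next to the tab and work out the arc.

```bash
python3 -m inch '[[[0,0,40,0],[0,0,70,0],[0,0,76,0],[0,0,76,0],[0,0,76,0]]]' && python3 - <<'E'
from plan import *
rows([-109],off=.030)
rows([-109-9*i for i in range(1,13)])
E
```

```text
t: 3.08
eef_pos: [0.5508, -0.0892, 0.0824]
orientation: [0.512, 3.096, -0.001]
ft_force: [-0.1, 0.2, 0.4]
finger_gap: 0.006
-109 [2.0, -0.0, 3.0] 0 q [ 0.549 -0.089  0.079]
-118 [29.0, -1.0, 3.0] 9 q [ 0.523 -0.081  0.079]
-127 [39.0, -1.0, 3.0] 18 q [ 0.513 -0.078  0.079]
-136 [50.0, 1.0, 3.0] 27 q [ 0.504 -0.072  0.079]
-145 [59.0, 5.0, 3.0] 36 q [ 0.496 -0.066  0.079]
-154 [68.0, 10.0, 3.0] 45 q [ 0.489 -0.058  0.079]
-163 [77.0, 16.0, 3.0] 54 q [ 0.484 -0.049  0.079]
-172 [84.0, 24.0, 3.0] 63 q [ 0.479 -0.04   0.079]
-181 [89.0, 33.0, 3.0] 72 q [ 0.477 -0.03   0.079]
-190 [94.0, 42.0, 3.0] 81 q [ 0.476 -0.019  0.079]
-199 [96.0, 52.0, 3.0] 90 q [ 0.476 -0.009  0.079]
-208 [98.0, 62.0, 3.0] 99 q [0.479 0.001 0.079]
-217 [97.0, 73.0, 3.0] 108 q [0.482 0.011 0.079]
```

```bash
python3 -m inch '[[[8,0,2,0],[16,0,2,2],[23,-1,2,5],[29,-1,2,9],[34,-1,2,13],[39,-1,2,18],[45,0,2,22],[50,1,2,27],[54,3,2,31],[59,5,2,36],[59,5,2,36],[59,5,2,36]]]' && python3 - <<'E'
from plan import *
rows([-145-6*i for i in range(0,13)])
c=bot.read_camera('side');t=c['img'][150:350,200:400]
cv2.imwrite('pics/side2.png',cv2.resize(t[:,:,::-1],(600,600),interpolation=cv2.INTER_CUBIC))
E
```

```text
t: 4.58
eef_pos: [0.4951, -0.065, 0.0785]
orientation: [-1.444, -2.79, 0.0]
ft_force: [0.4, -0.9, -0.3]
finger_gap: 0.002
-145 [-1.0, 1.0, -0.0] 0 q [ 0.496 -0.066  0.079]
-151 [6.0, -0.0, -0.0] 6 q [ 0.491 -0.061  0.079]
-157 [13.0, -1.0, -0.0] 12 q [ 0.487 -0.055  0.079]
-163 [19.0, -0.0, -0.0] 18 q [ 0.484 -0.049  0.079]
-169 [26.0, 1.0, -0.0] 24 q [ 0.481 -0.043  0.079]
-175 [33.0, 3.0, -0.0] 30 q [ 0.478 -0.036  0.079]
-181 [39.0, 5.0, -0.0] 36 q [ 0.477 -0.03   0.079]
-187 [46.0, 9.0, -0.0] 42 q [ 0.476 -0.023  0.079]
-193 [51.0, 13.0, -0.0] 48 q [ 0.476 -0.016  0.079]
-199 [57.0, 17.0, -0.0] 54 q [ 0.476 -0.009  0.079]
-205 [61.0, 22.0, -0.0] 60 q [ 0.478 -0.002  0.079]
-211 [66.0, 27.0, -0.0] 66 q [0.48  0.005 0.079]
-217 [69.0, 33.0, -0.0] 72 q [0.482 0.011 0.079]
```

View pics/side2.png

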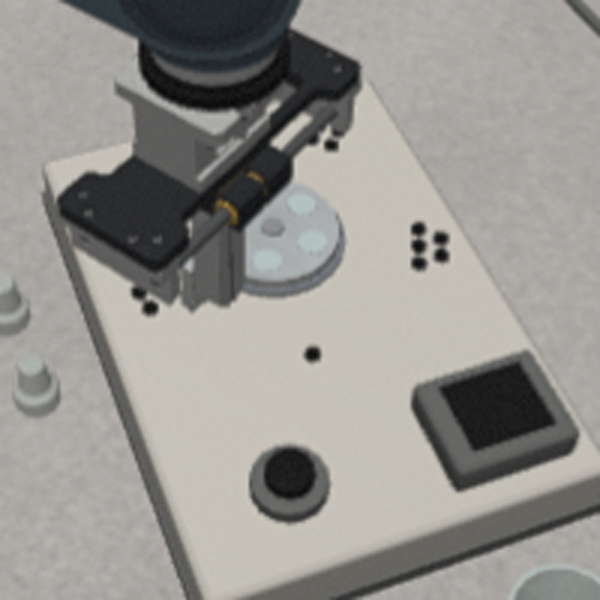

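In the side view the tab has left its old place near (310,300) and is being pushed ahead of the closed fingers at (210,270). The photometer hasn't shifted. I'll carry on round the arc.

```bash
python3 -m inch '[[[6,0,0,6],[13,-1,0,12],[19,0,0,18],[26,1,0,24],[33,3,0,30],[39,5,0,36],[46,9,0,42],[51,13,0,48],[57,17,0,54],[61,22,0,60],[66,27,0,66],[69,33,0,72]]]' && python3 - <<'E'
from plan import *
rows([-217-4*i for i in range(0,6)])
E
```

```text
t: 6.12
eef_pos: [0.4818, 0.0104, 0.0782]
orientation: [-2.81, -1.403, 0.003]
ft_force: [-2.0, -1.1, 0.8]
finger_gap: 0.005
-217 [1.0, 0.0, -1.0] 0 q [0.482 0.011 0.079]
-221 [5.0, -1.0, -1.0] 4 q [0.484 0.015 0.079]
-225 [10.0, -1.0, -1.0] 8 q [0.487 0.019 0.079]
-229 [15.0, -1.0, -1.0] 12 q [0.49  0.023 0.079]
-233 [19.0, -1.0, -1.0] 16 q [0.492 0.026 0.079]
-237 [24.0, -0.0, -1.0] 20 q [0.496 0.03  0.079]
```

Push to about −233°, then back off and rise so I can look.

```bash
python3 -m inch '[[[5,-1,0,4],[10,-1,0,8],[14,-1,0,12],[17,-1,0,15],[18,-1,0,16],[18,-1,0,16],[18,-1,0,16],[10,-1,0,16],[2,-1,0,16],[2,-1,0,16]]]' && python3 -m inch '[[[0,0,-40,0],[0,0,-80,0],[-30,0,-140,0],[-90,0,-140,0],[-150,0,-140,0],[-150,0,-140,0],[-150,0,-140,0]]]' && python3 - <<'E'
from plan import *
ims=[]
for n,(r,q) in dict(top=(110,220),side=(150,200)).items():
    c=bot.read_camera(n);pickle.dump(c,open(f'{n}3.pkl','wb'))
    ims.append(cv2.resize(c['img'][r:r+130,q:q+130][:,:,::-1],(390,390),interpolation=cv2.INTER_CUBIC))
cv2.imwrite('pics/both3.png',np.hstack(ims))
E
```

```text
t: 7.38
eef_pos: [0.4827, 0.012, 0.0786]
orientation: [2.978, 1.001, 0.001]
ft_force: [1.0, 0.2, 0.2]
finger_gap: 0.005
t: 8.25
eef_pos: [0.3638, -0.0782, 0.2188]
orientation: [2.977, 1.001, 0.002]
ft_force: [-0.6, 0.1, -0.0]
finger_gap: 0.008
```

View pics/both3.png

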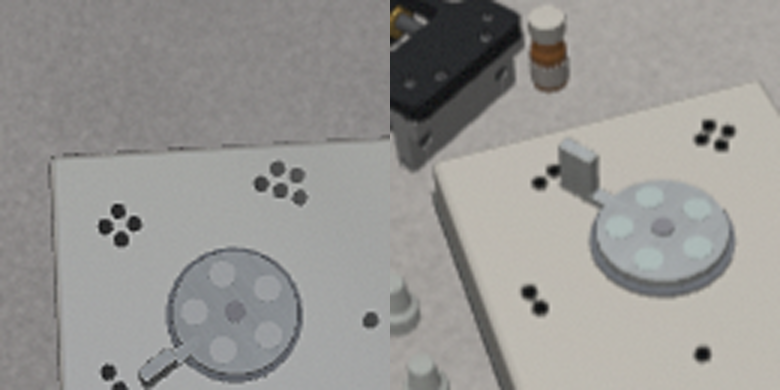

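The tab now stands near the three dots, in the top crop at about (157,361) and in the side crop at about (189,149). It is close but may be a little short. I'll measure it.

```bash
python3 - <<'E'
from plan import *
t=pickle.load(open('top3.pkl','rb'));s=pickle.load(open('side3.pkl','rb'))
ct=lambda x,y:((220+x/3)/.7,(110+y/3)/.7)
cs=lambda x,y:((200+x/3)/.7,(150+y/3)/.7)
for c,f,p,wp in((t,ct,(157,361),(235,311)),(s,cs,(189,149),(272,226))):
    a=w(c,f(*p),.094)[:2];k=w(c,f(*wp),.062)[:2];d=a-k;print(a,k,np.hypot(*d),np.degrees(np.arctan2(d[1],d[0])))
im=[]
for c,n in((t,0),(s,1)):   # overlay predicted tab top outlines for angles 122.8 (green) and 127 (red)
    r,q=((150,220),(165,225))[n]
    g=cv2.resize(c['img'][r:r+65,q:q+65][:,:,::-1],(390,390),interpolation=cv2.INTER_CUBIC)
    Wc=w(c,(ct(235,311),cs(272,226))[n],.062)[:2]
    for A,col in((122.8,(0,255,0)),(127,(0,0,255))):
        a=np.radians(A);e=np.r_[np.cos(a),np.sin(a)];m=np.r_[-e[1],e[0]]
        P=[np.r_[Wc+rr*e+o*m,.094] for rr,o in((.052,.005),(.078,.005),(.078,-.005),(.052,-.005))]
        px=((proj(c,P)+.5)*.7-.5-[q,r])*6+2.5
        cv2.polylines(g,[px.round().astype(int)],True,col,1)
    im.append(g)
cv2.imwrite('pics/ov3.png',np.hstack(im))
E
```

```text
[0.5043475 0.0339163] [ 0.54193232 -0.01816014] 0.06422285030187815 125.81889408400635
[0.50376776 0.03219933] [ 0.5424517  -0.01774377] 0.06317247083759937 127.75994140381763
```

View pics/ov3.png

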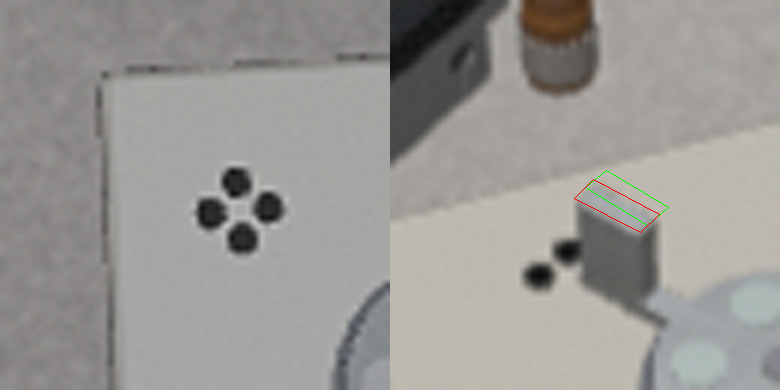

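In the side overlay the tab fits the red outline at 127°. The target is 122.8°, so it is about 4° (6 mm) short. I'll go back in and push that last bit.

```bash
python3 - <<'E'
from plan import *
rows([-233],off=.032,z=.215);rows([-233,-235,-237],off=.032);rows([-233,-234,-235,-236,-237])
E
```

```text
-233 [146.0, -5.0, 4.0] 0 q [0.477 0.015 0.215]
-233 [146.0, -5.0, 140.0] 0 q [0.477 0.015 0.079]
-235 [148.0, -6.0, 140.0] 2 q [0.479 0.017 0.079]
-237 [151.0, -7.0, 140.0] 4 q [0.48  0.019 0.079]
-233 [165.0, -5.0, 140.0] 0 q [0.492 0.026 0.079]
-234 [166.0, -5.0, 140.0] 1 q [0.493 0.027 0.079]
-235 [167.0, -5.0, 140.0] 2 q [0.494 0.028 0.079]
-236 [169.0, -5.0, 140.0] 3 q [0.495 0.029 0.079]
-237 [170.0, -6.0, 140.0] 4 q [0.496 0.03  0.079]
```

```bash
python3 -m inch '[[[60,-2,0,2],[120,-4,0,4],[148,-4,20,4],[148,-4,80,4],[148,-4,130,4],[148,-4,140,4],[148,-4,140,4],[155,-4,140,4],[162,-4,140,4],[167,-4,140,4],[171,-4,140,4],[171,-4,140,4]]]' && python3 -m inch '[[[0,0,0,0],[0,0,0,0],[-10,0,0,0],[-20,0,0,0],[-20,0,-40,0],[-30,0,-90,0],[-90,0,-140,0],[-150,0,-140,0],[-171,0,-140,0],[-171,0,-140,0],[-171,0,-140,0]]]' && python3 - <<'E'
from plan import *
im=[]
for n,(r,q) in dict(top=(190,220),side=(165,225)).items():
    c=bot.read_camera(n);pickle.dump(c,open(f'{n}4.pkl','wb'))
    g=cv2.resize(c['img'][r:r+65,q:q+65][:,:,::-1],(390,390),interpolation=cv2.INTER_CUBIC)
    Wc=np.array([.5421,-.0180])
    for A,col in((122.8,(0,255,0)),(127,(0,0,255))):
        a=np.radians(A);e=np.r_[np.cos(a),np.sin(a)];m=np.r_[-e[1],e[0]]
        P=[np.r_[Wc+rr*e+o*m,.094] for rr,o in((.052,.005),(.078,.005),(.078,-.005),(.052,-.005))]
        px=((proj(c,P)+.5)*.7-.5-[q,r])*6+2.5
        cv2.polylines(g,[px.round().astype(int)],True,col,1)
    im.append(g)
cv2.imwrite('pics/ov4.png',np.hstack(im))
st=bot.get_state();p=np.array(st['eef_pos']);M=R.from_rotvec(st['orientation']).as_matrix()
t,s=(pickle.load(open(f'{n}0.pkl','rb')) for n in('top','side'))
b=np.array([.4945,-.1885])
# button offset in tool axes (height tip at .075)
print(p,(M.T@(np.r_[b,.10]-p)*1e3).round(1))
E
```

```text
t: 9.85
eef_pos: [0.4975, 0.0286, 0.0786]
orientation: [-3.01, -0.898, -0.001]
ft_force: [0.7, -0.6, 0.2]
finger_gap: 0.01
t: 11.22
eef_pos: [0.3542, -0.0651, 0.2184]
orientation: [-3.011, -0.897, -0.001]
ft_force: [0.3, 0.2, 0.7]
finger_gap: 0.005
[ 0.35438039 -0.06479674  0.21821371] [ 49.3 180.4 118.1]
```

View pics/ov4.png

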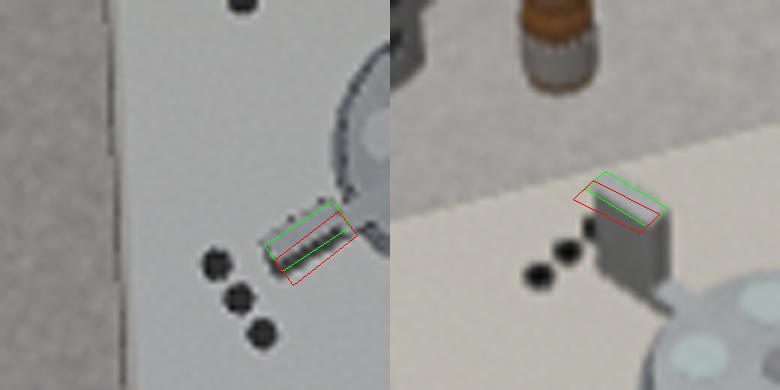

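The tab matches the green outline at 122.8° in both views, with the three dots straight ahead of it. Now the button.

```bash
python3 -m inch '[[[15,60,0,0],[32,120,0,0],[50,181,0,0],[50,181,0,0],[50,181,50,0],[50,181,100,0],[50,181,118,0],[50,181,118,0],[50,181,118,0]]]' && python3 - <<'E'
from plan import *
st=bot.get_state();p=np.array(st['eef_pos']);M=R.from_rotvec(st['orientation']).as_matrix()
print(p,(M.T@(np.r_[.4955,-.189,.10]-p)*1e3).round(1))
c=bot.read_camera('side');cv2.imwrite('pics/side5.png',cv2.resize(c['img'][150:350,200:400][:,:,::-1],(600,600),interpolation=cv2.INTER_CUBIC))
E
```

```text
t: 12.45
eef_pos: [0.4965, -0.1899, 0.1028]
orientation: [3.008, 0.898, 0.004]
ft_force: [1.0, -0.6, 0.9]
finger_gap: 0.006
[ 0.49646233 -0.18986191  0.10276306] [-0.3 -1.3  2.8]
```

View pics/side5.png

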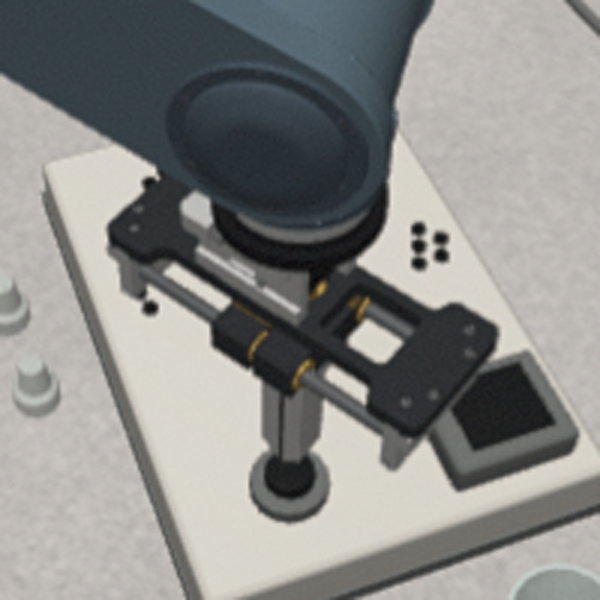

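The fingers stand centred over the black cap at (290,475), clear of the chamber. I'll press in small steps and watch the force.

```bash
for k in 1; do python3 -m inch '[[[0,-1,8,0],[0,-1,16,0],[0,-1,18,0],[0,-1,18,0]]]'; done; python3 -m inch '[[[0,0,3,0],[0,0,3,0]]]'; python3 -m inch '[[[0,0,3,0],[0,0,3,0]]]'
```

```text
t: 13.0
eef_pos: [0.4942, -0.1883, 0.0823]
orientation: [-3.01, -0.897, 0.001]
ft_force: [-1.0, 0.5, 2.0]
finger_gap: 0.005
t: 13.25
eef_pos: [0.4946, -0.1885, 0.0796]
orientation: [3.011, 0.898, 0.0]
ft_force: [-0.7, 1.4, 3.1]
finger_gap: 0.009
t: 13.5
eef_pos: [0.4947, -0.1886, 0.0772]
orientation: [3.01, 0.898, 0.0]
ft_force: [-3.3, 1.5, 8.5]
finger_gap: 0.003
```

```bash
python3 -m inch '[[[0,0,1,0],[0,0,1,0],[0,0,1,0]]]'; python3 -m inch '[[[0,0,2,0],[0,0,2,0],[0,0,2,0]]]'
```

```text
t: 13.88
eef_pos: [0.4948, -0.1886, 0.0771]
orientation: [-3.01, -0.898, 0.0]
ft_force: [-5.8, 3.4, 13.5]
finger_gap: 0.005
t: 14.25
eef_pos: [0.4949, -0.1886, 0.0768]
orientation: [-3.01, -0.898, 0.002]
ft_force: [-10.3, 6.3, 24.9]
finger_gap: 0.004
```

It has bottomed: the height holds at 77 mm while the force climbs to 25 N. Now release, retreat and check.

```bash
python3 -m inch '[[[0,0,-5,0],[0,0,-12,0],[0,0,-40,0],[0,0,-90,0],[0,0,-140,0],[-30,-60,-140,0],[-50,-120,-140,0],[-50,-180,-140,0],[-50,-180,-140,0],[-50,-180,-140,0],[-50,-180,-140,0]]]' && python3 - <<'E'
from plan import *
im=[]
for n,(r,q) in dict(top=(190,220),side=(165,225)).items():
    c=bot.read_camera(n);o=pickle.load(open(f'{n}0.pkl','rb'))
    g=cv2.resize(c['img'][r:r+65,q:q+65][:,:,::-1],(390,390),interpolation=cv2.INTER_CUBIC)
    a=np.radians(122.8);e=np.r_[np.cos(a),np.sin(a)];m=np.r_[-e[1],e[0]]
    P=[np.r_[np.r_[.5421,-.018]+rr*e+s*m,.094] for rr,s in((.052,.005),(.078,.005),(.078,-.005),(.052,-.005))]
    cv2.polylines(g,[(((proj(c,P)+.5)*.7-.5-[q,r])*6+2.5).round().astype(int)],True,(0,255,0),1)
    im.append(g)
    if n=='side':
        pair=[cv2.resize(x['img'][170:400,170:420][:,:,::-1],(390,359)) for x in(o,c)]
cv2.imwrite('pics/final.png',cv2.resize(np.vstack([np.hstack(im),np.hstack(pair)]),(624,599)))
E
```

```text
t: 15.62
eef_pos: [0.3547, -0.066, 0.2135]
orientation: [-3.011, -0.896, 0.001]
ft_force: [-0.6, 0.5, -0.7]
finger_gap: 0.007
```

View pics/final.png

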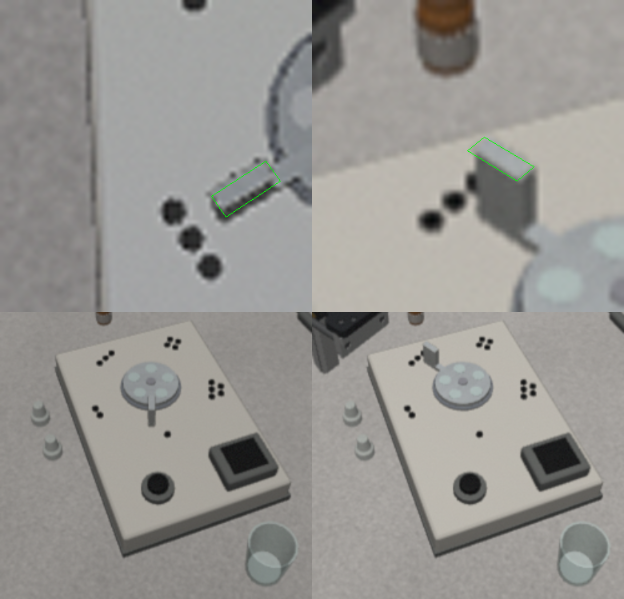

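The tab fits the three-dot outline in both views. The button is up, and the photometer, stoppers, beaker and vial look the same before and after. Handing in.

```bash
python3 -c "
from station import bot
print(bot.close_job())"
```

```text
the job is handed in; nothing more can be done
None
```

The tab now points at the three dots, the read button has been pressed and is up again, and the job is handed in. It took about 15.6 s of robot time; no verdict was given.

- **Tab:** I pushed it about 128° clockwise from one side with the closed fingertips. The first push stopped about 4° short, so I gave it a second small push. In the last pictures it matches the predicted outline at 122.8° to within about 1–2° in both cameras (the limit is about 6°).
- **Button:** I pressed it until it stopped moving, with the vertical force rising to about 25 N against the 5 N needed. I don't have a direct travel reading, so "fully down" rests on the height holding at 77 mm while the force climbed. In the last picture it is up.
- **Surroundings:** Comparing the first and last side pictures by eye, the photometer, stoppers and beaker show no visible shift. The vial is cut off at the edge of that comparison, but what shows of it looks unmoved. At the end the arm was clear of everything.
- **Disagreements:** The two cameras differed by about 3 mm on the button's position and by up to 7 mm on corners and the vial, mostly because I picked those points by hand. My dot-group fit had up to 7 mm of radial error because I assumed one radius for every group, so I took the wheel centre from the disc itself.

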